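# Lock the quarter-turn stop behind an embroidery hoop in a hooping jig

## Robot

A 7-joint arm with a two-finger parallel gripper is mounted at the origin on the work surface. World frame = base frame: x ahead of the robot, y to its left, z up, the work surface at z = 0. Lengths are in m, angles in rad, forces in N, time in s.
With the tool pointing down it reaches from about 0.4 to 0.875 m from the base axis. Payload 6.5 kg.
Tool frame: the origin (TCP) lies on the centre line of the jaws, within the pads' length; the fingertips stand manip.tips_ahead ahead of it and the grasp point (between the pads) lies 6 mm ahead of it (manip.tips_ahead is the distance from the TCP to the fingertips, in m); z points along the fingers, y is the line along which they close (so a half turn about z gives the same grasp; the last joint's range is limited). The gripper opens to 88 mm and grips with 3 to 60 N. Pads are 18 mm wide; open, the fingers measure 123 mm over their backs; the gripper's body (75 mm by 187 mm) begins 45 mm behind the grasp point.
Start: joints at [-1.299, 0.536, -0.004, 1.538, 0.003, 1.067, -0.071], TCP at [0.215, 0.613, 0.264] pointing down, gripper open.
Joint ranges: [-2.7, 2.7], [-0.37, 2.16], [-1.27, 1.26], [0.24, 2.4], [-1.31, 4.45], [0.19, 1.91], [-2.76, 2.76]. Speed limits (rad/s): [2.39, 2.39, 3.14, 3.14, 3.14, 3.14, 3.14].

## Interface

Orientations are given as a unit quaternion [w, x, y, z].
In Python, from workcell import manip gives the robot as it stands. The module is installed in compiled form; this text tells all that it offers. Calls block until the motion is done:
- manip.move_pose(position, orientation): joint-space move of the TCP to a pose.
- manip.move_linear(position, frame=None, rate=0.15, f_stop=None): straight line of the TCP; frame=None keeps the orientation; rate is the mean speed in m/s. With f_stop (N) it stops when the force on the tool has changed by that much, and returns True; else False.
- manip.movej(angles): joint-space move.
- manip.gripper_open() and manip.close(effort=None): open the fingers fully, or close them until they stop; effort is the grip in N (None keeps the last).
- manip.dwell(seconds).
- manip.solve_ik(position, orientation): joint angles nearest the present ones, or None.
- manip.camera(name): name is "scene" or "side" or "wrist"; returns (picture, depth): 420x560x3 uint8, red, green, blue; 420x560 float32, m along the optical axis (not along the pixel's ray), 0 where there is no reading.
- manip.camera_model(name): a dict with "camera_matrix" (3x3 intrinsics, pixels), "T" (4x4, takes a point from camera to world coordinates). Camera axes: x right, y down, z forward; pixel columns grow to the right and rows downward; lengths in m; the calibration is good to about 2 mm. A picture is of the moment at which its call begins: read the wrist's pose just before it. camera_model takes no time and is no camera call; for the wrist camera it gives the pose at the moment of the call.
A pose or a line that the arm cannot do raises manip.MotionError and nothing moves.
- manip.hand_in(): hands the job in; it is judged then, once.
Trained networks look in the newest picture that a camera, given by its name, has taken for a name from the list of things; names that differ only in an ending like _2 or _b are one class to them, and where a whole thing is asked for, a point or a joint stands for the part that bears it (a point fixed in the world has none). Each returns a list of dicts, best first, with "confidence" (0 to 1); they miss things now and then, are a little off and sometimes report something else, mostly with a low value. They report only what shows in the picture. A call takes as long as a camera call. They do not tell look-alikes from the thing itself.
- manip.spot_in(camera, target): "xyz" ([x, y, z] in m, in world coordinates, good to about 4 mm: the middle of the surface that is visible of it).
- manip.trace(camera, target): "mask" (420x560 bool, what is visible of it).
Readings, each from a call of its own:
- manip.get_time(): time.
- manip.get_joints(): joint angles.
- manip.get_joint_velocities(): joint speeds.
- manip.get_joint_efforts(): joint torques, N m.
- manip.get_eef_pos(): TCP position.
- manip.get_tcp_rot(): TCP orientation.
- manip.get_ft_force(): force on the tool from outside, world axes, zero at the start.
- manip.get_wrist_torque(): the same for the moment, N m.
- manip.get_width(): finger opening in m.
- manip.get_gripper_force(): force on a finger pad.
Only numpy, scipy, OpenCV 4.12 (cv2) and the standard library are available. Lean on these libraries where they do the work, as an engineer would, in place of code of your own. Each camera call takes 0.05 s, during which the arm holds its last target. There are 200 camera calls.

## Task

Fix the wooden hoop in the hooping jig: take the stop with the wing knob from its wooden rest, drop its T-bolt into the slot of the track behind the hoop so that the block sits down flat, and slide it along to push the hoop gently home against both pegs. Keep it pressed there while you turn the wing a quarter turn clockwise to its end, so that the stop is locked and the hoop stays held with no play. Do not force the stop down or crush the hoop, and leave the other things where they are.

Things in the scene. Friction and masses are not known exactly. Their poses are not given: they have to be found in the camera images.
- jig: Fixed plywood board 230 (x) x 380 (y) x 20 mm, aluminium T-track flush along its middle. Origin: centre of underside; y along the track to the peg end, z up. Slot 11 mm wide at x = 0, full length; lips 5 mm, flush with the top; cavity 24 mm wide. A fence with two slick white pegs (12 mm diameter, 24 tall, x = -58 and 58) is screwed down with the pegs between y = 118 and 146 mm: not measured.
- track (a point): Mid-slot point at the height of the jig's top, at x = 0, y = -100, z = 20 mm in the jig's frame, axes as the jig's: a free place to load the stop.
- stop: The loose stop, about 0.16 kg, upright in the rest: aluminium block 36 (x) x 60 (y) x 18 mm with slick, slightly soft white end pads and a black wing knob. Origin: centre of the block's underside, z up. Below hang two keys 9 mm wide, 4 deep, 12 long at y = -21 and 21 mm, and the T head 9 (x) x 20 (y) x 6 mm, lowest face 13.5 mm down. Unlocked, all drop into the slot, y along it, either way round.
- wing_grip (a point): Where to pinch the wing knob: on the bolt's axis, 50 mm above the block's underside. The wing is a black bar 10 mm thick (x of this point, to pinch across), 38 mm long (y), from 28 to 60 mm above the block's underside, on a hub of 16 mm diameter; the block's top is 18 mm above the underside.
- wing (a joint): Turn of the wing and its T head against the block, rad: 0 = along the block, T head in line with the slot (unlocked); grows clockwise seen from above to a hard end at 1.57 = wing across, T head under the lips, drawn up 2.8 mm against them, clamping the block (locked). Friction 0.06 N m, 0.2 to 0.3 N m over the last degrees; stays where left. Do not turn it before the stop is in place.
- hoop: The wooden embroidery hoop to be held, a single ring lying loose and flat on the jig over the track, 16 to 60 mm short of the pegs: outer diameter 150 mm, wall 8 mm, 14 mm high, 0.06 kg, with a brass screw at its +x side. Origin: centre of the ring, on its underside. Home, touching both pegs, its centre is at the jig's x = 0, 56.5 mm short of the line between the pegs.
- rest: The fixed beech rest, 190 (x) x 70 (y) x 26 (z) mm, with a groove 14 mm wide and 18 mm deep along x in which the fittings stand, their undersides on its top (z = 26 mm). Origin: centre of its underside.
- spare: A second fitting in the same rest, to be left: a lower block 34 x 40 x 12 mm with a round steel thumb screw of 22 mm diameter and no wing. Origin: centre of its underside.
- ring_pair: A pair of small wooden hoops, one in the other, 124 mm across, 12 mm high, lying on the table; leave. Origin: centre of the underside.
- shears: Steel fabric shears, about 215 mm long, lying flat on the table; leave. Origin: at the pivot, underside.
- marker: A white marker pen with a blue cap, 145 mm long, 14 mm thick, lying on the table; leave. Origin: middle, underside.
- needle_case: A flat round pink needle case, 84 mm diameter, 19 mm high, on the table; leave. Origin: centre of the underside.
- spool_a: A small thread spool, olive, 34 mm diameter, 44 mm high, standing on the jig's board near its corner away from the pegs; leave. Origin: centre of the underside.
- spool_b: A spool of the same size, pale blue, on the table beyond the jig; leave.
- spool_c: A spool of the same size, lilac, next to the blue one; leave.
Mind the look-alikes: they are no part of the job. What is shaped like the stop but pink or red is not meant.

How it is judged:
On the way, in this order (a step that is already met when the one before it is completed fails the run):
1. the stop sits flat on the track, its bolt and keys in the slot, still unlocked (z of stop in the frame of jig between 0.0185 and 0.0215 m and x of stop in the frame of jig between -0.0025 and 0.0025 m and angle between the y axis of stop and the y axis of jig, either way round below 0.08 rad and value of joint wing below 0.3 rad), for 0.2 s.
2. the stop presses the hoop home against the pegs, still unlocked (all of step 1 and x of hoop in the frame of jig between -0.003 and 0.003 m and z of hoop in the frame of jig between 0.0185 and 0.0215 m and contact force between stop and hoop above 1.2 N), for 0.2 s.
3. the wing is turned a quarter turn, locked (value of joint wing above 1.42 rad), for 0.2 s.
At the end, for the whole second after the job is handed in: The stop sits flat on the track (1.5 mm; 2.5 mm across; 0.08 rad), its wing past 1.42 rad; the hoop lies flat (1.5 mm), centred on the track (3 mm) and is held against the pegs without play: the stop still presses it with over 0.7 N, more than its friction on the board; all at rest (z of stop in the frame of jig between 0.0185 and 0.0215 m and x of stop in the frame of jig between -0.0025 and 0.0025 m and angle between the y axis of stop and the y axis of jig, either way round below 0.08 rad and x of hoop in the frame of jig between -0.003 and 0.003 m and z of hoop in the frame of jig between 0.0185 and 0.0215 m and value of joint wing above 1.42 rad and contact force between stop and hoop above 0.7 N and linear speed of each of stop, hoop below 0.02 m/s); the robot touches nothing.
It fails at once if the unlocked stop is forced against the jig with more than 30 N (value of joint wing below 0.3 rad and contact force between stop and jig above 30 N).
It fails at once if the hoop is crushed: more than 15 N between stop and hoop (contact force between stop and hoop above 15 N).
It fails at once if one of the other things is moved by more than 30 mm (distance of any of spare, ring_pair, shears, marker, needle_case, spool_a, spool_b, spool_c from where it was at the start of the episode above 0.03 m).
It also fails if it takes over 64 s, if anything falls off the work surface, if the arm or the gripper's body presses on something with over 40 N, if the wrist force passes 120 N, or if a joint passes its speed limit or range.

## Working session

There is one attempt and no reset: what is moved stays moved. The work goes in short steps, each a Python script; the robot and the scene stay as the last script left them, time stands still between calls to the robot, and variables do not carry over. Pictures are saved under pics/ and viewed, at most 10 in all, crops included, and the job is handed in when it is done.

```bash
mkdir -p pics
cat > h.py <<'E'
import numpy as np, cv2
from workcell import manip as m
def cloud(cam):
    M=m.camera_model(cam); pic,d=m.camera(cam)
    K=np.array(M["camera_matrix"]);T=np.array(M["T"])
    v,u=np.mgrid[:420,:560]
    P=np.stack([(u-K[0,2])/K[0,0]*d,(v-K[1,2])/K[1,1]*d,d],-1)@T[:3,:3].T+T[:3,3]
    P[d==0]=np.nan
    return pic,P
def save(n,pic): cv2.imwrite("pics/"+n+".png",cv2.cvtColor(pic,cv2.COLOR_RGB2BGR))
E
python3 - <<'E'
from h import *
for c in ["scene","side"]:
    pic,P=cloud(c); save(c,pic)
    print(c,np.round(m.camera_model(c)["T"],2).tolist())
    for t in ["stop","wing_grip","hoop","jig","rest","spare"]:
        print(t,[(np.round(r["xyz"],3).tolist(),round(r["confidence"],2)) for r in m.spot_in(c,t)])
a=np.hstack([cv2.imread("pics/scene.png"),cv2.imread("pics/side.png")])
print(m.get_time(),m.tips_ahead,m.get_tcp_rot())
E
```

```text
scene [[-0.56, 0.46, -0.69, 1.34], [0.83, 0.33, -0.45, 0.52], [0.02, -0.83, -0.56, 0.73], [0.0, 0.0, 0.0, 1.0]]
stop [([0.702, -0.32, 0.027], 0.83), ([0.596, -0.288, 0.04], 0.78), ([0.709, -0.425, 0.031], 0.59), ([0.463, -0.181, 0.03], 0.54), ([0.53, -0.409, 0.03], 0.46)]
wing_grip [([0.703, -0.424, 0.062], 0.61), ([0.461, -0.179, 0.06], 0.54), ([0.534, -0.413, 0.062], 0.51), ([0.581, -0.283, 0.075], 0.4)]
hoop [([0.563, 0.137, 0.03], 0.74)]
jig [([0.58, 0.114, 0.019], 0.94)]
rest [([0.54, -0.276, 0.026], 0.93)]
spare [([0.484, -0.304, 0.037], 0.42)]
side [[0.68, -0.57, 0.46, 0.03], [-0.73, -0.52, 0.44, -0.49], [-0.01, -0.64, -0.77, 0.92], [0.0, 0.0, 0.0, 1.0]]
stop [([0.447, -0.191, 0.033], 0.95), ([0.567, -0.293, 0.042], 0.71), ([0.684, -0.436, 0.03], 0.58), ([0.523, -0.421, 0.033], 0.55)]
wing_grip [([0.525, -0.419, 0.064], 0.66), ([0.689, -0.437, 0.06], 0.66), ([0.573, -0.294, 0.087], 0.62), ([0.686, -0.325, 0.066], 0.46)]
hoop [([0.546, 0.129, 0.035], 0.71)]
jig [([0.536, 0.063, 0.019], 0.75), ([0.272, 0.424, 0.014], 0.63)]
rest [([0.509, -0.308, 0.027], 0.57), ([0.573, -0.294, 0.083], 0.49)]
spare [([0.467, -0.312, 0.037], 0.56), ([0.272, 0.425, 0.013], 0.2)]
0.7 0.025 [4.66197611e-05 1.68099211e-01 9.85770080e-01 4.63270839e-05]
```

View pics/scene.png

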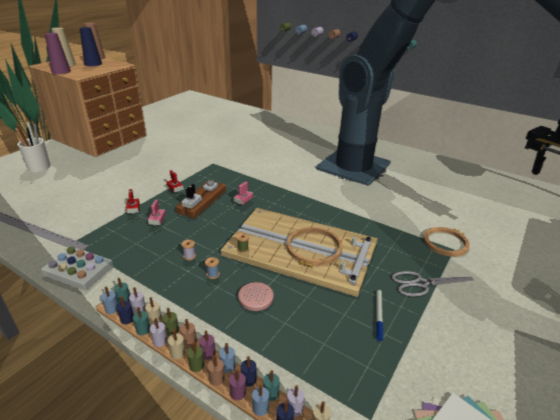

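View pics/side.png

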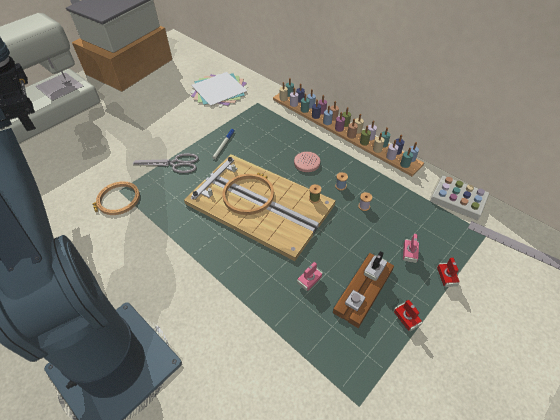

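The possible stops in the side view are the unit in the wooden rest at (376,265), pink ones at (311,275) and (412,245), and red ones at (450,270) and (408,313). Only the one in the rest has an aluminium block and a black wing, so it fits the description. The spare sits beside it at (355,298). I'll confirm this close up with the wrist camera.

Run:
```python
from h import *
q=[0,0,1,0]
m.move_pose([0.54,-0.26,0.32],q)
pic,P=cloud("wrist"); save("w_rest",pic)
print(np.round(m.camera_model("wrist")["T"],3).tolist())
np.savez("rest.npz",pic=pic,P=P)
for t in ["stop","wing_grip","rest","spare"]:
    print(t,[(np.round(r["xyz"],3).tolist(),round(r["confidence"],2)) for r in m.spot_in("wrist",t)])
m.move_pose([0.56,0.12,0.42],q)
pic,P=cloud("wrist"); save("w_jig",pic); np.savez("jig.npz",pic=pic,P=P)
for t in ["hoop","jig","spool_a"]:
    print(t,[(np.round(r["xyz"],3).tolist(),round(r["confidence"],2)) for r in m.spot_in("wrist",t)])
print(m.get_time())
```

```text
[[-0.001, 0.947, 0.321, 0.455], [1.0, 0.001, 0.001, -0.258], [0.001, 0.321, -0.947, 0.44], [0.0, 0.0, 0.0, 1.0]]
stop [([0.522, -0.41, 0.033], 0.95), ([0.674, -0.443, 0.031], 0.78), ([0.455, -0.189, 0.031], 0.74), ([0.575, -0.291, 0.048], 0.68), ([0.684, -0.322, 0.031], 0.62)]
wing_grip [([0.454, -0.189, 0.074], 0.92), ([0.689, -0.325, 0.065], 0.81), ([0.525, -0.416, 0.07], 0.8), ([0.578, -0.285, 0.084], 0.57), ([0.574, -0.294, 0.043], 0.57)]
rest [([0.511, -0.302, 0.028], 0.94), ([0.544, 0.066, 0.033], 0.34)]
spare [([0.472, -0.308, 0.038], 0.63)]
hoop [([0.548, 0.136, 0.033], 0.65)]
jig [([0.541, 0.095, 0.024], 0.58)]
spool_a [([0.745, -0.135, 0.045], 0.96), ([0.761, -0.032, 0.025], 0.74), ([0.657, -0.017, 0.068], 0.62), ([0.537, 0.095, 0.021], 0.53)]
5.8667
```

View pics/w_rest.png

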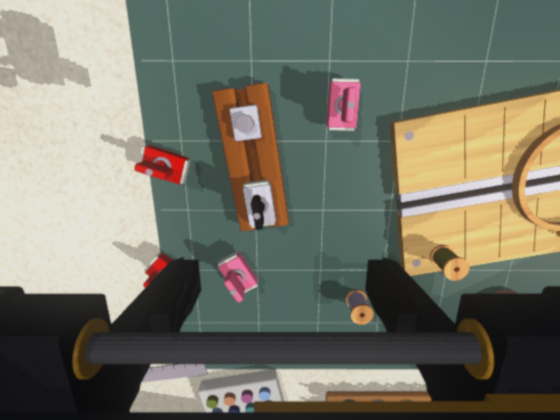

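View pics/w_jig.png

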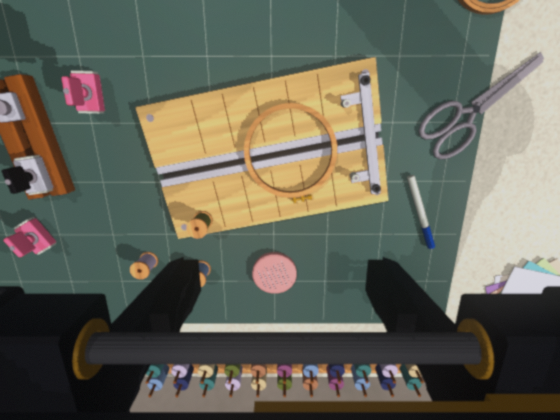

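The enlarged wrist view confirms it. The stop is at (258,205), a silver block with a black wing, in the rest. The spare with the round screw is at (245,122), and the pink and red look-alikes stand outside the rest. In the jig view the slot runs from (163,175) to (380,135), the hoop is centred near (290,148), and the pegs are near (348,100) and (357,176).

Run:
```python
from h import *
import warnings; warnings.filterwarnings("ignore")
def rect(xy):
    r=cv2.minAreaRect((xy*1000).astype(np.float32)); return np.round(r[0],1),np.round(r[1],1),round(r[2],2)
def line(xy):
    vx,vy,x,y=cv2.fitLine(xy.astype(np.float32),cv2.DIST_HUBER,0,1e-4,1e-4).ravel(); return np.array([vx,vy]),np.array([x,y])
def big(M):
    n,l,s,c=cv2.connectedComponentsWithStats(M.astype(np.uint8)); return l==1+np.argmax(s[1:,4])
d=np.load("jig.npz");pic,P=d["pic"].astype(int),d["P"]
z=P[...,2]; hsv=cv2.cvtColor(d["pic"],cv2.COLOR_RGB2HSV)
win=np.zeros(z.shape,bool); win[50:245,130:395]=1
top=big(win&(abs(z-0.02)<0.006)&(abs(hsv[...,0].astype(int)-18)<10)|win&(z>0.012)&(z<0.05))
print("board rect",rect(P[top][:,:2]),"z med",np.nanmedian(z[win&(hsv[...,1]>90)&(hsv[...,0]<30)]))
slot=win&(pic.max(-1)<75)&(z>0.0)&(z<0.03)
# restrict near a line from (163,178) to (380,135)
v,u=np.mgrid[:420,:560]; vl=178+(u-163)*(135-178)/217
slot&=(abs(v-vl)<12)&(u>160)&(u<382)
# use ray intersected with z=0.02 plane
M=None
dv,p0=line(P[slot][:,:2]); print("slot",slot.sum(),dv,p0,np.degrees(np.arctan2(dv[1],dv[0])),"z",np.nanmedian(z[slot]))
# track metal: grey bright low saturation
met=win&(hsv[...,1]<45)&(pic.max(-1)>110)&(abs(z-0.02)<0.006)&(abs(v-vl)<14)
dm,pm=line(P[met][:,:2]); print("metal",met.sum(),dm,pm)
from scipy.optimize import least_squares
hp=win&(z>0.029)&(z<0.042)&(u>230)&(u<345)&(v<196); X=P[hp][:,:2]
f=least_squares(lambda a:np.hypot(X[:,0]-a[0],X[:,1]-a[1])-a[2],[.55,.13,.071],loss="soft_l1",f_scale=.003)
print("hoop",hp.sum(),f.x,np.median(z[hp]))
d=np.load("rest.npz");pic,P=d["pic"].astype(int),d["P"];z=P[...,2];
win=np.zeros(z.shape,bool);win[75:240,205:300]=1
rm=big(win&(z>0.018)); print("rest",rect(P[rm][:,:2]))
hsv=cv2.cvtColor(d["pic"],cv2.COLOR_RGB2HSV)
rt=win&(abs(z-0.026)<0.006)&(hsv[...,1]>90); print("rest top",rect(P[rt][:,:2]),np.median(z[rt]))
sm=win&(v>175)&(z>0.036)&(z<0.055); print("block",sm.sum(),rect(P[sm][:,:2]),np.median(z[sm]))
wg=win&(v>175)&(z>0.072); print("wing",wg.sum(),rect(P[wg][:,:2]),np.median(z[wg]),P[wg].max(0))
```

```text
board rect (array([551.4,  94.4]), array([230.4, 380.6]), 10.81) z med 0.019837221470892008
slot 730 [ 0.18719023 -0.9823237 ] [0.55496836 0.0831275 ] -79.21114 z 0.003717995524489204
metal 2884 [ 0.19779733 -0.9802429 ] [0.54412556 0.10463003]
hoop 1469 [0.54279509 0.131653   0.07075376] 0.03376745005353721
rest (array([ 524.8, -298. ]), array([190.2,  70.1]), 8.48)
rest top (array([ 524.4, -297.9]), array([189.5,  69.7]), 8.48) 0.025663147973635808
block 863 (array([ 578.8, -289.3]), array([60.9, 36.1]), 7.92) 0.04356986367286053
wing 281 (array([ 578.1, -289.4]), array([37.3, 10.1]), 8.15) 0.08503216291343313 [ 0.59635839 -0.28269588  0.08766921]
```

```bash
cat >> h.py <<'E'
def qy(phi):
    t=np.radians(90-phi)/2; return [0,float(np.sin(t)),float(np.cos(t)),0]
C=np.array([.5514,.0944]); A=np.radians(10.81)
ex=np.array([np.cos(A),np.sin(A)]); ey=np.array([-np.sin(A),np.cos(A)])
def J(x,y,z): return [*(C+x*ex+y*ey),z]
def inJ(p): d=np.array(p[:2])-C; return np.round([d@ex*1000,d@ey*1000,p[2]*1000],1)
E
python3 - <<'E'
from h import *
S=[.5785,-.2894]
m.move_pose([*S,.20],qy(-81.9))
print(m.get_joints())
m.move_linear([*S,.082],rate=.1,f_stop=6); print(m.get_eef_pos(),m.get_width())
m.close(25); print(m.get_width(),m.get_gripper_force(),m.get_ft_force())
m.move_linear([*S,.15],rate=.08); print(m.get_width(),m.get_ft_force())
m.move_pose(J(0,-.1,.15),qy(10.81)); print(m.get_joints())
m.move_linear(J(0,-.1,.098),rate=.1)
print(m.get_eef_pos())
pic,P=cloud("wrist"); save("hover",pic); np.savez("hover.npz",pic=pic,P=P)
pic,P=cloud("side"); save("side2",pic)
print(m.get_time())
E
```

```text
[-0.25992833  0.88220026  1.08684162  1.64022404 -0.84379128  1.1566314
 -0.38255235]
[ 0.57884692 -0.289711    0.08271761] 0.0881265453746585
0.009990903026013014 24.9995849118568 [ 0.38377226 -0.81683707 -1.00558112]
0.009569405480385105 [-0.53611707  0.26088271 -2.45082711]
[-0.61648713  0.68018269  0.76337244  1.87143771 -0.61954303  0.84355221
  0.6510426 ]
[ 0.57032104 -0.00424245  0.09804653]
12.9667
```

View pics/hover.png

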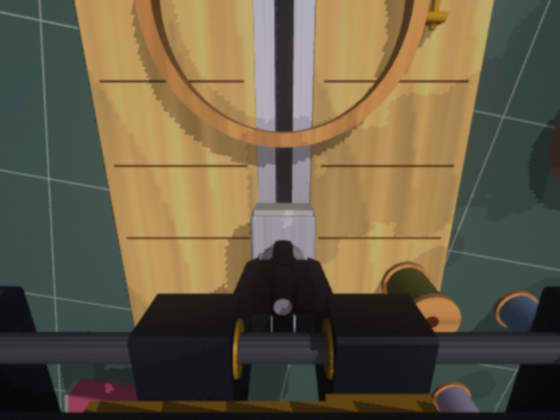

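The stop is held (width 9.6 mm) with the block's far edge at columns 252–315, and the slot runs under it near column 284. I'll measure that offset in numbers.

Run:
```python
from h import *
d=np.load("hover.npz");pic,P=d["pic"],d["P"]; g=pic.max(-1).astype(int); z=P[...,2]
K=np.array(m.camera_model("wrist")["camera_matrix"]);T=np.array(m.camera_model("wrist")["T"])
def atz(u,v,h):
    r=T[:3,:3]@[(u-K[0,2])/K[0,0],(v-K[1,2])/K[1,1],1]; return T[:3,3]+r*(h-T[2,3])/r[2]
for v in [5,40,80,110,160,180,198]:
    us=np.where(g[v,255:312]<80)[0]+255
    if len(us): l,r=us[0]-.5,us[-1]+.5; print(v,l,r,inJ(atz(l,v,.02)),inJ(atz(r,v,.02)))
for v in range(208,262,6):
    m_=(z[v]>.046)&(z[v]<.08); us=np.where(m_[235:335])[0]+235
    if len(us): l,r=us[0]-.5,us[-1]+.5; h=np.nanmedian(z[v,us]); print(v,l,r,h,inJ(atz(l,v,h)),inJ(atz(r,v,h)))
```

```text
5 274.5 292.5 [-5.1 38.7 20. ] [ 4.8 38.7 20. ]
40 275.5 292.5 [-4.7 21.6 20. ] [ 4.9 21.6 20. ]
80 275.5 292.5 [-4.8  0.7 20. ] [ 5.2  0.7 20. ]
110 275.5 291.5 [ -5. -16.  20.] [  4.7 -16.1  20. ]
160 274.5 292.5 [ -5.8 -46.3  20. ] [  5.6 -46.3  20. ]
180 275.5 291.5 [ -5.3 -59.2  20. ] [  5.1 -59.2  20. ]
198 275.5 291.5 [ -5.4 -71.4  20. ] [  5.2 -71.4  20. ]
208 253.5 311.5 0.05438287681885935 [-16.8 -67.3  54.4] [ 15.3 -67.3  54.4]
214 251.5 314.5 0.0579064700121244 [-17.7 -69.6  57.9] [ 16.7 -69.6  57.9]
220 249.5 315.5 0.06000672782022197 [-18.7 -72.3  60. ] [ 17.1 -72.3  60. ]
226 249.5 315.5 0.05991396418757772 [-18.8 -75.8  59.9] [ 17.2 -75.9  59.9]
232 250.5 315.5 0.05998181428629598 [-18.4 -79.3  60. ] [ 17.3 -79.4  60. ]
238 250.5 314.5 0.059987146911267525 [-18.5 -82.9  60. ] [ 16.9 -82.9  60. ]
244 250.5 314.5 0.060258217860530205 [-18.6 -86.4  60.3] [ 17.  -86.4  60.3]
250 250.5 314.5 0.06008141462625788 [-18.7 -90.2  60.1] [ 17.1 -90.2  60.1]
256 250.5 314.5 0.060410332521290716 [-18.8 -93.7  60.4] [ 17.2 -93.8  60.4]
```

Run:
```python
from h import *
m.move_linear(J(.0007,-.1,.096),rate=.05)
f0=m.get_ft_force()
for i in range(1):
    s=m.move_linear(J(.0007,-.1,.0755),rate=.02,f_stop=5)
    print(s,inJ(m.get_eef_pos()),m.get_ft_force()-f0,m.get_wrist_torque())
print(m.get_time())
pic,P=cloud("wrist"); z=P[...,2]; b=z[215:260,255:272]; print(np.nanmedian(b), m.get_width())
```

```text
True [   0.6 -100.    75.6] [-0.99253753  0.17527708  7.96798578] [-0.0634257   0.26363436  0.04374296]
14.2083
0.03765166629562572 0.009660102092510206
```

The block is seated: its top is at 37.7 mm, against 38 expected. Next I'll ease the down-force and slide it until there's contact at the pegs.

Run:
```python
from h import *
m.move_linear(J(.0003,-.1,.0759),rate=.02)
F=lambda: np.round([m.get_ft_force()[:2]@ex,m.get_ft_force()[:2]@ey,m.get_ft_force()[2]],2)
print(F())
y=-.1
m.move_linear(J(.0003,-.075,.0759),rate=.03); print(inJ(m.get_eef_pos()),F())
s=m.move_linear(J(.0003,-.008,.0759),rate=.02,f_stop=4)
print(s,inJ(m.get_eef_pos()),F(),m.get_time())
m.dwell(.3); print(inJ(m.get_eef_pos()),F())
pic,P=cloud("wrist"); save("home",pic); np.savez("home.npz",pic=pic,P=P)
z=P[...,2]; print(np.nanmedian(z[215:260,255:272]),m.get_time())
```

```text
[ 0.01 -0.06  0.05]
[  0.3 -75.3  76. ] [-0.19 -0.27 -1.85]
True [  0.2 -30.   75.7] [ 0.44 -1.56  2.85] 17.6
[  0.2 -30.   75.6] [ 0.44 -1.94  4.86]
0.03767131062932605 17.95
```

View pics/home.png

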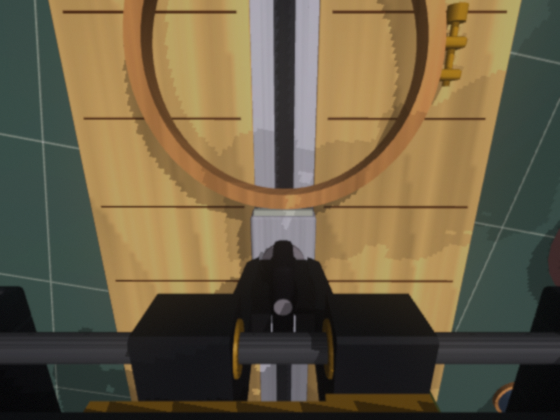

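The block touches the hoop at row 205, but the stop came mostly from vertical force (z), so I don't know yet that it's home. I'll push on in small steps, watching the force along the track.

Run:
```python
from h import *
F=lambda: (lambda f:np.round([f[:2]@ex,f[:2]@ey,f[2]],2))(m.get_ft_force())
zt=.0762
m.move_linear(J(.0002,-.030,zt),rate=.02); print(inJ(m.get_eef_pos()),F())
y=-.030
while y<-.009:
    y+=.001
    m.move_linear(J(.0002,y,zt),rate=.02); f=F(); p=inJ(m.get_eef_pos())
    print(p,f)
    if f[1]<-5: break
    if f[2]>3: zt+=.0001
    if f[2]<-3: zt-=.0001
print(m.get_time())
```

```text
[ -0.3 -30.   75.8] [ 0.2  -1.73 -0.59]
[ -0.2 -29.7  76. ] [ 0.13 -5.23 -2.41]
18.45
```

The force along the track rose to 5 N within 0.3 mm, so the hoop is home. I'll check that it's centred, then turn the wing in small steps.

Run:
```python
from h import *
from scipy.optimize import least_squares
F=lambda: (lambda f:np.round([f[:2]@ex,f[:2]@ey,f[2]],2))(m.get_ft_force())
m.dwell(.3); print(F())
pic,P=cloud("scene"); D=P[...,:2]-C; z=P[...,2]; x,y=D@ex,D@ey
hp=(z>.029)&(z<.04)&(abs(np.hypot(x,y-.075)-.071)<.010)&(y>0)&(y<.11)
f=least_squares(lambda a:np.hypot(x[hp]-a[0],y[hp]-a[1])-a[2],[0,.075,.071],loss="soft_l1",f_scale=.003); print("hoop",hp.sum(),f.x)
yt=-.029
for k in range(1,15):
    phi=10.81-6.5*k
    m.move_pose(J(.0002,yt,.0762),qy(phi)); f=F(); tz=m.get_wrist_torque()[2]
    print(k,round(phi,1),inJ(m.get_eef_pos()),f,round(tz,3))
    if f[1]<-9: yt-=.0004
    if f[1]>-3.5: yt+=.0004
    if abs(tz)>.6: break
print(m.get_time(),m.get_width(),m.get_joints())
```

```text
[-0.85 -5.59 -1.94]
hoop 314 [0.00343851 0.07521038 0.07097023]
1 4.3 [  0.2 -29.7  76.2] [ 0.7  -5.14 -1.24] -0.019
2 -2.2 [  0.4 -29.6  76.2] [ 1.81 -5.06 -1.55] -0.01
3 -8.7 [  0.4 -29.6  76.2] [-0.21 -5.42 -1.11] 0.014
4 -15.2 [  0.3 -29.6  76.2] [ 0.44 -5.79 -1.35] 0.022
5 -21.7 [  0.3 -29.5  76.2] [-0.34 -4.98 -2.03] 0.025
6 -28.2 [  0.3 -29.4  76.2] [ 0.21 -5.44 -2.79] -0.036
7 -34.7 [  0.2 -29.4  76.1] [-0.19 -4.34 -2.91] 0.009
8 -41.2 [  0.1 -29.3  76.1] [ 0.3 -4.2 -1.5] -0.01
9 -47.7 [  0.1 -29.1  76.1] [-0.6  -5.42 -1.89] -0.013
10 -54.2 [  0.1 -29.1  76.1] [-0.35 -5.22 -2.1 ] 0.028
11 -60.7 [  0.  -28.9  76. ] [-1.   -5.53 -1.84] 0.006
12 -67.2 [ -0.1 -28.9  75.9] [-0.29 -4.96 -4.65] -0.015
13 -73.7 [ -0.3 -28.8  75.8] [-0.66 -4.67 -3.56] -0.025
14 -80.2 [ -0.3 -28.7  75.8] [-0.59 -5.34 -6.39] -0.058
22.3 0.009793021828140933 [-0.88224617  0.95968205  1.00363467  1.92604539 -1.06159456  0.91317154
 -0.71480058]
```

Run:
```python
from h import *
F=lambda: (lambda f:np.round([f[:2]@ex,f[:2]@ey,f[2]],2))(m.get_ft_force())
for phi in (-82,-83.5,-85):
    m.move_pose(J(-.0002,-.0285,.0762),qy(phi)); t=m.get_wrist_torque(); print(phi,inJ(m.get_eef_pos()),F(),np.round(t,3))
    if abs(t[2])>.4: break
out=[]
for c in ("side","wrist"):
    pic,P=cloud(c); out.append(pic); np.savez(c+"3.npz",pic=pic,P=P)
s=cv2.resize(out[0][140:265,180:345],(560,424),interpolation=cv2.INTER_CUBIC)[:420]
save("lock",cv2.resize(np.vstack([s,out[1]]),(400,600)))
```

```text
-82 [ -0.5 -28.6  75.8] [-0.93 -5.88 -7.32] [-1.282 -0.05   0.082]
-83.5 [ -0.5 -28.5  75.8] [-1.39 -5.31 -7.33] [-1.35   0.019  0.3  ]
-85 [ -0.4 -28.5  75.8] [-0.07 -6.34 -6.39] [-1.314 -0.083  0.489]
```

View pics/lock.png

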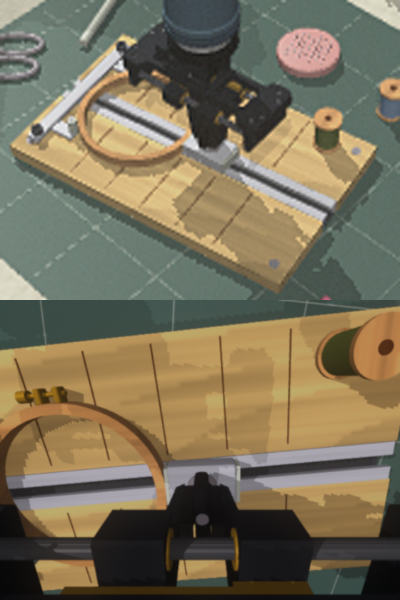

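The block is in line with the slot, the wing lies across it, and the torque rises to 0.49 N m at the hard end. Before releasing, I'll check the hoop's centring against the board as seen by the same camera.

```bash
cat > chk.py <<'E'
from h import *
from scipy.optimize import least_squares
def chk(P,pic):
    D=P[...,:2]-C; z=P[...,2]; x,y=D@ex,D@ey
    b=(abs(x)<.13)&(abs(y)<.205)&(z>.014)&(z<.024)
    r=cv2.minAreaRect((np.c_[x[b],y[b]]*1000).astype(np.float32))
    hp=(z>.030)&(z<.04)&(abs(np.hypot(x,y-.075)-.071)<.010)&(y<.125)&(y>.003)
    f=least_squares(lambda a:np.hypot(x[hp]-a[0],y[hp]-a[1])-.071,[0,.075],loss="soft_l1",f_scale=.002)
    print("board",np.round(r[0],1),np.round(r[1],1),r[2],"hoop",hp.sum(),np.round(f.x*1000,1))
    for s in (-1,1):
        k=(z>.040)&(z<.05)&(abs(x-s*.058)<.012)&(y>.10)&(y<.15)
        if k.sum()>5: print(" peg",s,k.sum(),np.round([np.median(x[k])*1000,np.median(y[k])*1000],1))
E
python3 - <<'E'
from chk import *
for c in("side3.npz","wrist3.npz"):
    d=np.load(c); chk(d["P"],d["pic"])
pic,P=cloud("scene"); chk(P,pic)
E
```

```text
board [-0.2 -3.1] [232.2 381.2] 0.10986131429672241 hoop 174 [-0.3 75.1]
 peg -1 14 [-59.4 128.8]
board [ -0.6 -18.1] [344.8 230.6] 89.90083312988281 hoop 5963 [-0.2 77.7]
board [ 0.8 -3.3] [237.9 381.2] 0.09971552342176437 hoop 315 [ 3.2 75.5]
 peg -1 11 [-54.6 131.9]
 peg 1 14 [ 61.8 131.3]
```

The scene camera's x is biased by +3.6 mm, as both pegs show, so the hoop is at about -0.4 mm. In y, 131.6 - 56.5 = 75.1 mm, which matches home. I'll release now.

Run:
```python
from chk import *
m.gripper_open(); m.dwell(.2)
p=m.get_eef_pos(); m.move_linear([p[0],p[1],.20],rate=.1)
m.move_linear([p[0]-.03,p[1],.30],rate=.15)
pic,P=cloud("wrist"); chk(P,pic)
D=P[...,:2]-C; z=P[...,2]; x,y=D@ex*1000,D@ey*1000
for n,lo,hi in(("wing",.07,.09),("block",.030,.046)):
    k=(z>lo)&(z<hi)&(abs(x)<45)&(y>-75)&(y<(0.5 if n=="block" else 20)); r=cv2.minAreaRect(np.c_[x[k],y[k]].astype(np.float32)); print(n,k.sum(),r,np.median(z[k]))
save("end",pic); print(m.get_time())
```

```text
board [-0.7  0.6] [380.6 230.4] 89.9870376586914 hoop 1899 [-0.3 78.2]
 peg -1 72 [-58.  134.1]
 peg 1 95 [ 57.4 134. ]
wing 313 ((-0.36881065368652344, -26.646148681640625), (9.881879806518555, 37.24956130981445), 85.31021881103516) 0.07929939034001143
block 1113 ((-0.7493667602539062, -27.817472457885742), (57.53076934814453, 36.106510162353516), 87.50111389160156) 0.03756691899194692
26.9
```

View pics/end.png

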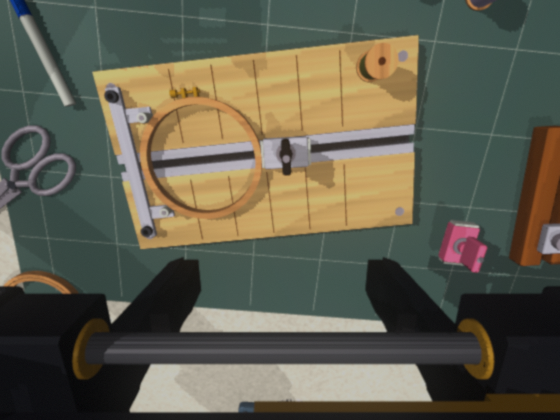

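The end view shows the hoop against both pegs at (140,115) and (160,212). The stop touches the hoop at (262,152) and the wing lies across at (286,155). Measured in that view, the wing is over 90° clockwise from the track, the block top is at 37.6 mm and the hoop is at x = -0.3 mm. I'm handing in.

```bash
python3 -c "
from workcell import manip as m
print(m.hand_in())"
```

```text
the job is handed in; nothing more can be done
None
```

I handed the job in at about 27 s on the robot's clock. The stop sits flat in the track and is locked with its wing across, holding the hoop centred against both pegs; I pressed it with about 5 N until release, but could not measure the holding force after that.

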